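# Dose two grinding jars with one ball each, by single-ball spoon

## Robot

A 6-joint arm with a two-finger parallel gripper is mounted at the origin on the work surface. World frame = base frame: x ahead of the robot, y to its left, z up, the work surface at z = 0. Lengths are in mm, angles in rad, forces in N, time in s.
With the tool pointing down it reaches from about 300 to 850 mm from the base axis. Payload 4.2 kg.
Tool frame: the origin (TCP) lies where the fingers leave the gripper's body, on its centre line; the fingertips stand 78 mm ahead of it and the grasp point (between the pads) lies 60 mm ahead of it; y points along the fingers, z is the direction in which the jaws open and shut, and the axes are right-handed (so a half turn about y gives the same grasp; the last joint's range is limited). The gripper opens to 91 mm and grips with 3 to 60 N. Pads are 32 mm wide; open, the fingers measure 118 mm over their backs; the gripper's body (76 mm by 178 mm) begins 60 mm behind the grasp point.
Start: joints at [1.255, 0.32, 1.565, -0, 1.257, -0.02], TCP at [167.615, 550.036, 292.276] pointing down, gripper open.
Joint ranges: [-3.11, 3.11], [-0.84, 2.01], [0.21, 2.61], [-1.34, 4.49], [0.05, 2.63], [-2.56, 2.56]. Speed limits (rad/s): [2.57, 2.57, 3.14, 3.14, 3.14, 3.14].

## Interface

Orientations are given as a unit quaternion [x, y, z, w].
In Python, from workcell import bot gives the robot as it stands. The module is installed in compiled form; this text tells all that it offers. Calls block until the motion is done:
- bot.movep(position, orientation): joint-space move of the TCP to a pose.
- bot.move_l(position, orientation=None, speed=150, contact_N=None): straight line of the TCP; orientation=None keeps the orientation; speed is the mean speed in mm/s. With contact_N (N) it stops when the force on the tool has changed by that much, and returns True; else False.
- bot.goto_joints(angles): joint-space move.
- bot.grip(opening, effort=None): finger opening in mm; effort is the grip in N (None keeps the last); returns when the fingers have stopped.
- bot.pause(seconds).
- bot.solve_ik(position, orientation): joint angles nearest the present ones, or None.
- bot.observe(): the state.
- bot.get_image(name): name is "scene" or "top" or "wrist"; returns (picture, depth): 420x560x3 uint8, blue, green, red; 420x560 float32, mm along the optical axis (not along the pixel's ray), 0 where there is no reading.
- bot.camera_model(name): a dict with "fovy" (degrees; the focal length in pixels is half the picture's height over the tangent of half this angle, whatever the lens; pixels are square), "cx", "cy" (the principal point, pixels), "k1" (the pictures are not rectified: a ray, as slopes to the right and down, at radius r is drawn at 1 + k1 r^2 times it, then the intrinsics apply), "position" and "orientation" of the camera in the world; the wrist camera has in their place "tool_from_camera" (4x4, takes a point from camera to tool coordinates, whose origin is the TCP and whose axes are the tool frame's). Camera axes: x right, y up, looking along -z (the intrinsics and any distortion apply to the point x, -y, -z); pixel columns grow to the right and rows downward; lengths in mm; the calibration is good to about 2 mm. A picture is of the moment at which its call begins: read the wrist's pose just before it. camera_model takes no time and is no camera call.
A pose or a line that the arm cannot do raises bot.PlanningError and nothing moves.
- bot.job_done(): hands the job in, once; it reports no verdict.
The state is a dict: "t": time; "joints": joint angles; "qd": joint speeds; "effort": joint torques, N m; "position": TCP position; "eef_rot": TCP orientation; "ft_force": force on the tool from outside, world axes, zero at the start; "torque": the same for the moment, N m; "width": finger opening in mm.
Only numpy, scipy, OpenCV 4.12 (cv2) and the standard library are available. Lean on these libraries where they do the work, as an engineer would, in place of code of your own. Each camera call takes 0.05 s, during which the arm holds its last target. There are 200 camera calls.

## Task

Take the orange-handled one-ball spoon and scoop the white grinding balls out of the blue tray one at a time, tipping one ball into each of the two open metal jars, so that each holds exactly one and the third stays in the tray. Then stand the spoon upright back in its yellow rest dish and let go. Never touch the balls with the fingers, do not knock the jars over or push them aside, and leave the capped jar, loose cap and amber bottle where they are.

Things in the scene. Friction and masses are not known exactly. Their poses are not given: they have to be found in the camera images.
- spoon: steel one-ball spoon, 120 g, standing by itself on its flat base (28 mm wide, from the tip to x = +24 mm). Origin: underside of the base below the pocket's centre; z up, -x towards the open mouth (tip), +x towards the handle. An 8 mm stem rises from the back of the pocket to the orange handle.
- spoon_tip (a point): thin front edge of the spoon's mouth, 12 mm ahead (-x) of its origin and 1 mm above the underside. From it a ramp climbs to a crest 3.8 mm above the underside at x = -6.5 mm, then drops into the pocket; the side walls flare beside the ramp to 29 mm over all. A ball rolls out over this edge once the spoon is pitched mouth-down by more than 40 degrees.
- spoon_pocket (a point): where the centre of a seated ball lies, 12 mm above the underside over the spoon's origin. Pocket: open on top and at the mouth, floor 2 mm above the underside, 22 mm wide between side walls 15 mm high, back wall at x = +10.5 mm. A seated ball stays in at pitches up to 15 degrees.
- spoon_grip (a point): centre of the spoon's orange handle block, 45 mm behind (+x) and 80 mm above the spoon's origin; the block is 46 mm along x, 14 mm wide along y and 26 mm high, to be pinched across its 14 mm
- rest: yellow shallow dish fixed to the bench, 120 mm (x) by 90 mm (y), floor 3 mm thick, rim 8 mm high and 4 mm wide; the spoon stands in it at the start, mouth towards the robot. Origin: centre of its underside, z up
- tray: blue ball tray fixed to the bench, 190 mm (x) by 56 mm (y), walls 26 mm high, 3 mm thick. Origin: centre of its underside, z up. Flat floor 7 mm above the bench, with a shallow dark groove (11 mm wide, 2.6 mm deep) along the centre line; the balls lie in it in a row, in the -x half, centres 8.5 mm above the floor. The spoon's flat base slides on the floor over the groove; pressed down it drags.
- tray_end (a point): inner face of the tray's -x end wall, on the centre line at the floor. Pushed together, the balls line up from here: first centre 10 mm off towards +x, then every 20 mm. The spoon, set in the empty +x half, mouth to -x, and pushed along the floor, takes the nearest ball into its pocket once the row is backed by this wall (a light push); pushed on hard, it makes the others pop aside.
- ball0: smooth white ceramic grinding ball, 20 mm diameter, about 25 g, rolling freely in the tray (three alike). Origin: its centre; its axes turn as it rolls
- ball1: smooth white ceramic grinding ball, 20 mm diameter, about 25 g, rolling freely in the tray (three alike). Origin: its centre; its axes turn as it rolls
- ball2: smooth white ceramic grinding ball, 20 mm diameter, about 25 g, rolling freely in the tray (three alike). Origin: its centre; its axes turn as it rolls
- jar_a: open aluminium grinding jar, a plain round cup: 62 mm outside diameter, 54 mm inside, 50 mm high, inner floor 6 mm up, 0.45 kg, loose on the bench. Origin: centre of its underside, z up. One of the two jars to be dosed; the two are alike.
- jar_b: open aluminium grinding jar, a plain round cup: 62 mm outside diameter, 54 mm inside, 50 mm high, inner floor 6 mm up, 0.45 kg, loose on the bench. Origin: centre of its underside, z up. One of the two jars to be dosed; the two are alike.
- jar_capped: grinding jar of the same kind, already filled and closed with a blue cap: 66 mm diameter, 64 mm high; a bystander, not to be moved. Origin: centre of its underside
- cap1: spare blue jar cap, a disc of 66 mm diameter and 14 mm height lying on the bench; a bystander. Origin: centre of its underside.
- reagent: amber reagent bottle, 56 mm diameter, 110 mm high; a bystander. Origin: centre of its underside
Mind the look-alikes: they are no part of the job. Several things look just like the tray: the one meant starts farthest from the robot's base. There is more than one size of the spoon; the job needs the smaller.

How it is judged:
By the outcome, as a careful person would: the job done as asked, in the order asked, and still so for the second after the job is handed in, with the robot touching nothing.
It also fails if it takes over 72 s, if anything falls off the work surface, if the arm or the gripper's body presses on something with over 40 N, if the wrist force passes 120 N, or if a joint passes its speed limit or range.

## Working session

There is one attempt and no reset: what is moved stays moved. The work goes in short steps, each a Python script; the robot and the scene stay as the last script left them, time stands still between calls to the robot, and variables do not carry over. Pictures are saved under pics/ and viewed, about 8 in all and at most 12, crops included, and the job is handed in when it is done.

```bash
mkdir -p pics; ls; python3 - <<'E'
from workcell import bot
import cv2
for n in ("top","scene"):
    p,d=bot.get_image(n); cv2.imwrite(f"pics/{n}0.png",p); 
    import numpy as np; np.save(f"{n}0.npy",d)
    print(n,bot.camera_model(n),(d>0).mean())
print(bot.camera_model("wrist")); print(bot.observe())
E
```

```text
pics
top {'fovy': 46.16299198891438, 'cx': 273.64825055386973, 'cy': 205.64446740274522, 'k1': -0.14298548496938837, 'position': array([ 358.30520631,   45.34176753, 1435.92824866]), 'orientation': array([-0.038168  ,  0.02867967,  0.71690091, -0.69553847])} 0.9960246598639456
scene {'fovy': 57.4270640487892, 'cx': 277.6648225208383, 'cy': 211.36907109770348, 'k1': -0.024535317133894723, 'position': array([930.1352497 , 518.78071715, 792.91191426]), 'orientation': array([0.13282901, 0.32380446, 0.86928461, 0.34907218])} 0.9962542517006803
{'fovy': 61.46749515999905, 'cx': 277.63117972051094, 'cy': 208.34141197504027, 'k1': -0.05235108075863677, 'tool_from_camera': array([[-1.32450809e-03, -9.66452652e-01, -2.56841422e-01,
        -7.17866596e+01],
       [ 1.09019294e-04,  2.56841507e-01, -9.66453532e-01,
        -9.27130901e+01],
       [ 9.99999117e-01, -1.30807619e-03, -2.34826668e-04,
        -4.08423909e-01],
       [ 0.00000000e+00,  0.00000000e+00,  0.00000000e+00,
         1.00000000e+00]])}
{'t': 0.1, 'joints': array([ 1.25500447e+00,  3.20219150e-01,  1.56554463e+00,  9.19015910e-06,
        1.25740693e+00, -2.00151018e-02]), 'qd': array([-0.00078753, -0.00211848, -0.00405038,  0.00035787,  0.00075815,
       -0.00010381]), 'effort': array([ 2.05373190e-04, -4.13340962e+01, -2.32513690e+01,  7.29662832e-02,
        4.21818614e-02, -4.88103569e-05]), 'position': array([167.50632683, 549.71798773, 291.5141438 ]), 'eef_rot': array([ 0.69993751, -0.10428935,  0.10409678, -0.69883838]), 'ft_force': array([-0.3085239 , -0.8994473 , -0.28246581]), 'torque': array([-0.05126751, -0.01765813,  0.01223724]), 'width': 91.0689814120044}
```

View pics/top0.png

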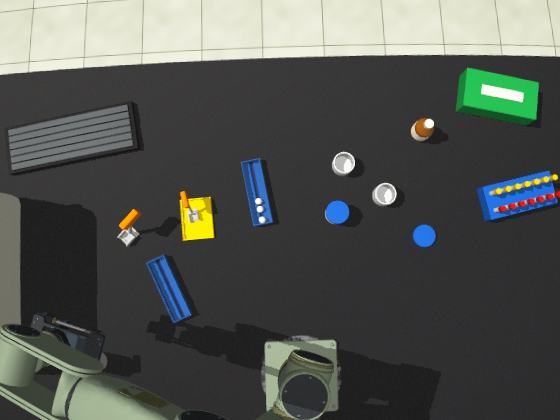

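View pics/scene0.png

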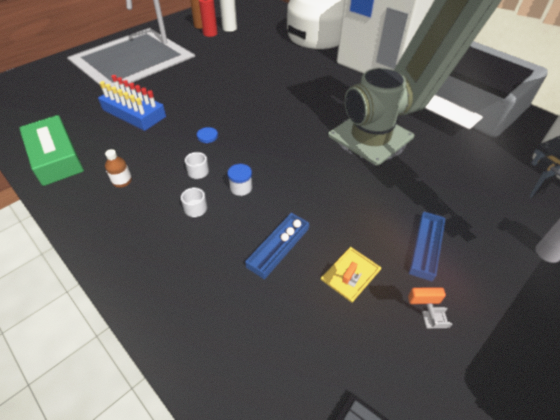

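```bash
cat > h.py <<'E'
from workcell import bot
import numpy as np, cv2
from scipy.spatial.transform import Rotation as R
def cam(name, st=None):
    m=bot.camera_model(name); f=210/np.tan(np.radians(m["fovy"]/2))
    K=np.array([[f,0,m["cx"]],[0,f,m["cy"]],[0,0,1]])
    if name=="wrist":
        T=np.eye(4); T[:3,:3]=R.from_quat(st["eef_rot"]).as_matrix(); T[:3,3]=st["position"]; T=T@m["tool_from_camera"]
    else:
        T=np.eye(4); T[:3,:3]=R.from_quat(m["orientation"]).as_matrix(); T[:3,3]=m["position"]
    return K,m["k1"],T
def rays(c,uv):
    K,k1,T=c; n=cv2.undistortPoints(np.float64(uv).reshape(-1,1,2),K,np.array([k1,0,0,0.]))[:,0]
    d=np.c_[n[:,0],-n[:,1],-np.ones(len(n))]@T[:3,:3].T
    return T[:3,3],d
def plane(c,uv,z):
    o,d=rays(c,uv); return o+d*((z-o[2])/d[:,2])[:,None]
def depthpts(c,uv,dep):   # 3D points by depth image
    o,d=rays(c,uv); uv=np.int32(np.round(uv)).reshape(-1,2); return o+d*dep[uv[:,1],uv[:,0]][:,None]
def tri(c1,u1,c2,u2):     # midpoint triangulation, with gap
    o1,d1=rays(c1,u1); o2,d2=rays(c2,u2); d1=d1[0];d2=d2[0]
    s=np.linalg.lstsq(np.c_[d1,-d2],o2-o1,rcond=None)[0]; a=o1+s[0]*d1;b=o2+s[1]*d2
    return (a+b)/2,np.linalg.norm(a-b)
def mask(img,lo,hi):
    return cv2.inRange(cv2.cvtColor(img,cv2.COLOR_BGR2HSV),np.array(lo),np.array(hi))
ORANGE=((5,150,120),(16,255,255)); YEL=((22,120,110),(35,255,255)); BLUE=((100,120,50),(125,255,255)); WHITE=((0,0,170),(180,50,255))
def blobs(m,amin):
    n,l,s,c=cv2.connectedComponentsWithStats(m); return [(c[i],s[i],l==i) for i in range(1,n) if s[i,4]>=amin]
def snap(name,f=None):
    st=bot.observe(); c=cam(name,st); p,d=bot.get_image(name)
    if f: cv2.imwrite(f"pics/{f}.png",p)
    return p,d,c
def pose(yaw,pitch=0):
    """tool quat for spoon x-axis at yaw, mouth-down pitch; tool y along the fingers (spoon -z), tool x=+-spoon x"""
    S=R.from_euler('z',yaw)*R.from_euler('y',-pitch)  # -pitch? see below
    return S
E
python3 - <<'E'
from h import *
c=cam("top"); p=cv2.imread("pics/top0.png"); d=np.load("top0.npy")
for nm,cl,z in(("orange",ORANGE,90),("yel",YEL,5),("blue",BLUE,26),("white",WHITE,16)):
    for ct,s,l in blobs(mask(p,*cl),12):
        if ct[1]<70 or ct[1]>320: continue
        r=cv2.minAreaRect(np.argwhere(l)[:,::-1].astype(np.float32))
        print(nm,ct.round(),s[4],plane(c,[ct],z)[0].round(),[plane(c,[q],z)[0][:2].round().tolist() for q in cv2.boxPoints(r)] if nm in("blue","yel","orange") else "")
for u in ((343,163),(384,194)): print("jar",plane(c,[u],50))
st=bot.observe(); print(R.from_quat(st["eef_rot"]).as_matrix().round(3)); print(cam("wrist",st)[2].round(2))
E
```

```text
orange [421. 128.] 164 [ 693. -362.   90.] [[712.0, -336.0], [724.0, -374.0], [676.0, -387.0], [664.0, -350.0]]
orange [186. 200.] 26 [509. 303.  90.] [[535.0, 309.0], [535.0, 298.0], [490.0, 295.0], [490.0, 306.0]]
orange [131. 220.] 93 [458. 458.  90.] [[445.0, 497.0], [492.0, 448.0], [474.0, 431.0], [428.0, 480.0]]
yel [554. 177.] 42 [ 556. -798.    5.] [[565.0, -787.0], [565.0, -811.0], [546.0, -809.0], [547.0, -785.0]]
yel [544. 179.] 36 [ 549. -767.    5.] [[554.0, -753.0], [559.0, -778.0], [545.0, -780.0], [540.0, -755.0]]
yel [535. 182.] 37 [ 543. -735.    5.] [[551.0, -725.0], [551.0, -748.0], [535.0, -747.0], [536.0, -724.0]]
yel [526. 184.] 37 [ 537. -704.    5.] [[540.0, -689.0], [547.0, -714.0], [533.0, -718.0], [525.0, -693.0]]
yel [516. 186.] 36 [ 530. -672.    5.] [[535.0, -659.0], [540.0, -683.0], [526.0, -686.0], [521.0, -661.0]]
yel [507. 189.] 39 [ 524. -641.    5.] [[522.0, -626.0], [536.0, -644.0], [524.0, -656.0], [509.0, -638.0]]
yel [497. 191.] 36 [ 517. -610.    5.] [[524.0, -599.0], [523.0, -622.0], [511.0, -621.0], [512.0, -598.0]]
yel [197. 219.] 1144 [46
[... 743 characters left out ...]
hite [343. 163.] 338 [ 611. -145.   16.] 
white [384. 194.] 357 [ 518. -261.   16.] 
white [258. 201.] 33 [509. 108.  16.] 
white [259. 209.] 33 [486. 104.  16.] 
white [195. 215.] 52 [473. 293.  16.] 
white [495. 209.] 13 [ 462. -594.   16.] 
white [262. 220.] 32 [454.  99.  16.] 
white [126. 237.] 107 [414. 497.  16.] 
jar [[ 606.11475769 -139.4543004    50.        ]]
jar [[ 513.57403667 -252.60090252   50.        ]]
[[ 0.957 -0.     0.291]
 [-0.291 -0.001  0.957]
 [-0.    -1.    -0.002]]
[[ 2.9000e-01 -9.2000e-01 -2.5000e-01  9.8760e+01]
 [ 9.6000e-01  2.8000e-01  8.0000e-02  5.7039e+02]
 [-0.0000e+00 -2.6000e-01  9.7000e-01  3.8423e+02]
 [ 0.0000e+00  0.0000e+00  0.0000e+00  1.0000e+00]]
```

```bash
python3 - <<'E'
s=open('h.py').read(); i=s.index("def pose("); s=s[:i]+'''T0=R.from_matrix(np.array([[1,0,0],[0,0,-1],[0,1,0.]]).T)
def pose(yaw,p=0):
    "tool rotation for spoon x-axis at yaw (rad), mouth-down pitch p (rad): tool x=spoon x, tool y=-spoon z"
    return R.from_euler('z',yaw)*R.from_euler('y',-p)*T0
'''
open('h.py','w').write(s)
E
python3 - <<'E'
from h import *
q=pose(0).as_quat()
import pickle
out={}
for k,(x,y,z) in enumerate([(430,220,290),(490,190,250),(480,-170,290),(530,-220,250)]):
    bot.movep([x,y,z],q); bot.pause(.2); out[k]=snap("wrist",f"w{k}")
pickle.dump(out,open("w.pkl","wb")); print(bot.observe()["t"],bot.observe()["joints"].round(2))
a=out[0][0]; b=out[2][0]; cv2.imwrite("pics/pair.png",cv2.resize(np.hstack([a,b]),(800,300)))
E
```

```text
4.8417 [-0.41  0.35  1.63  0.    1.16 -1.98]
```

View pics/w0.png

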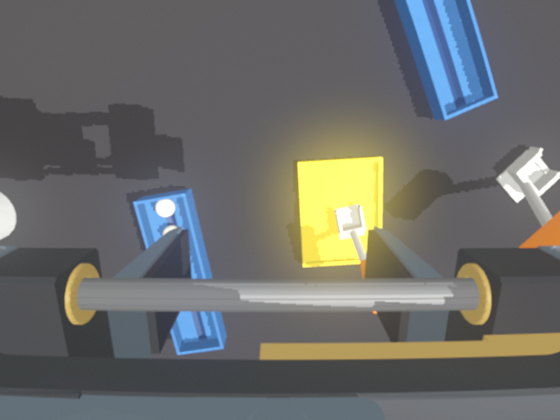

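View pics/w2.png

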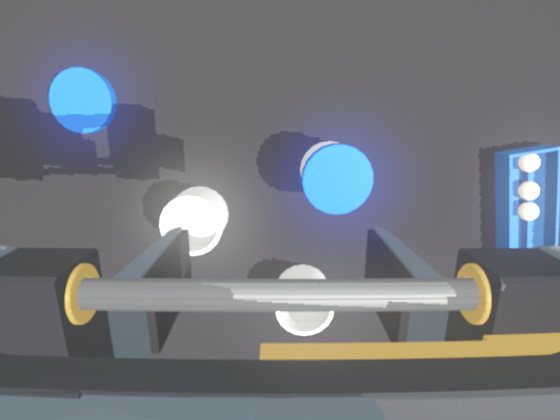

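```bash
python3 - <<'E'
from h import *
import pickle
q=pose(0).as_quat()
out={}
for k,(x,y,z) in enumerate([(560,-190,400),(600,-230,350),(590,150,350),(560,210,400)]):
    bot.movep([x,y,z],q); bot.pause(.2); out[k]=snap("wrist",f"v{k}")
pickle.dump(out,open("v.pkl","wb")); print(bot.observe()["t"])
E
```

```text
8.75
```

View pics/v3.png

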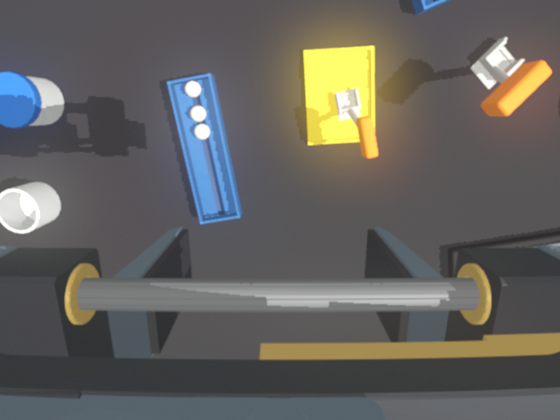

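View pics/v0.png

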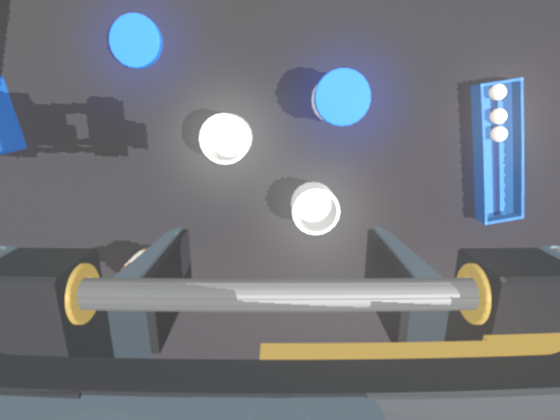

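```bash
cat > meas.py <<'E'
from h import *
import pickle
from scipy.optimize import least_squares
v=pickle.load(open("v.pkl","rb"))
def pc(k,m=None):
    p,d,c=v[k]; ok=(d>0)
    if m is not None: ok&=m>0
    ok[238:]=0
    uv=np.argwhere(ok)[:,::-1].astype(float); return depthpts(c,uv,d),uv
def rect(P):
    r=cv2.minAreaRect(P[:,:2].astype(np.float32)); b=cv2.boxPoints(r)
    e=b[1]-b[0],b[2]-b[1]; L=max(e,key=np.linalg.norm); a=np.arctan2(L[1],L[0]); a=(a+np.pi/2)%np.pi-np.pi/2
    return np.round(r[0],1),np.round(sorted(r[1]),1),round(float(a),4)
for k in (2,3,0):
    P,uv=pc(k,mask(v[k][0],(100,80,40),(130,255,255)))
    s=(abs(P[:,0]-540)<115)&(abs(P[:,1]-112)<65)&(P[:,2]>22)&(P[:,2]<32); print("tray",k,s.sum(),rect(P[s]),"z",np.median(P[s,2]).round(1))
    Q,_=pc(k); t=(abs(Q[:,0]-565)<20)&(abs(Q[:,1]-116)<15); print(" floor z",np.percentile(Q[t,2],[10,50,90]).round(1))
    t=(abs(Q[:,0]-350)<20)&(abs(Q[:,1]-50)<60); print(" bench z",np.median(Q[t,2]).round(1) if t.any() else None)
for k in (2,3):
    p,d,c=v[k]
    om=mask(p,*ORANGE)|mask(p,(0,150,80),(16,255,255))
    P,uv=pc(k,om); s=(np.hypot(P[:,0]-500,P[:,1]-303)<60)
    print("handle",k,s.sum(),"zmax",np.percentile(P[s,2],[50,95,99]).round(1)); t=s&(P[:,2]>np.percentile(P[s,2],95)-4); print("  top",t.sum(),rect(P[t]),"uv",uv[t].mean(0).round(1))
    P,uv=pc(k,mask(p,*YEL)); s=(np.hypot(P[:,0]-463,P[:,1]-289)<90); print("rest",rect(P[s&(P[:,2]>5.5)]),"z",np.percentile(P[s,2],[5,50,97]).round(1))
    P,uv=pc(k,mask(p,(0,0,90),(180,70,255))); s=(np.hypot(P[:,0]-463,P[:,1]-289)<50)&(P[:,2]>9)&(P[:,2]<26); print("pocket walls",s.sum(),rect(P[s]))
    m=mask(p,(0,0,150),(180,60,255)); P,uv=pc(k,m); s=(abs(P[:,0]-480)<60)&(abs(P[:,1]-105)<30)&(P[:,2]>12)&(P[:,2]<32); mm=np.zeros_like(m); mm[uv[s,1].astype(int),uv[s,0].astype(int)]=255
    for ct,st,l in blobs(mm,20): print("ball",k,ct.round(1),st[4],plane(c,[ct],15.5)[0].round(1))
for k in (0,1):
  for n,x,y in(("far",606,-140),("near",514,-253)):
    P,uv=pc(k); s=(np.hypot(P[:,0]-x,P[:,1]-y)<45)&(P[:,2]>46)&(P[:,2]<58); Q=P[s]
    f=least_squares(lambda a:np.hypot(Q[:,0]-a[0],Q[:,1]-a[1])-29,[x,y],loss="soft_l1"); r=np.hypot(*(Q[:,:2]-f.x).T)
    print("jar",n,k,len(Q),f.x.round(1),"r",np.percentile(r,[5,95]).round(1),"z",np.median(Q[:,2]).round(1))
E
python3 meas.py
```

```text
tray 2 1272 (array([534.7, 111.9]), array([ 56.3, 190.5]), 0.1738) z 26.1
 floor z [5.3 6.9 8.6]
 bench z None
tray 3 1073 (array([534.7, 112.3]), array([ 57.6, 191.2]), 0.1724) z 26.0
 floor z [5.2 6.9 8.3]
 bench z 0.3
tray 0 1329 (array([534.4, 112.4]), array([ 59.7, 191.3]), 0.1689) z 25.7
 floor z [5.2 6.9 8.2]
 bench z 0.3
handle 2 370 zmax [88.7 95.7 96.6]
  top 137 (array([511.3, 308.7]), array([13.6, 46.2]), 0.2246) uv [439.6 109.6]
rest (array([467.4, 290.3]), array([ 91.4, 129.4]), 0.056) z [ 1.   3.5 96. ]
pocket walls 303 (array([471.2, 299.6]), array([29.6, 30.8]), 0.2276)
ball 2 [233.5  56.3] 254 [453.5  98.4  15.5]
ball 2 [238.2  85.4] 247 [485.3 103.   15.5]
ball 2 [242.3 105.6] 242 [507.8 107.2  15.5]
handle 3 109 zmax [86.5 94.7 95.1]
  top 37 (array([520.7, 312.1]), array([14.7, 26.7]), 0.2012) uv [367.5 147.5]
rest (array([468.1, 289.8]), array([ 89.4, 130.3]), 0.0594) z [ 0.5  3.5 95.9]
pocket walls 194 (array([470.6, 299.6]), array([27.5, 30.1]), 0.2638)
ball 3 [192.5  88.6] 209 [454.   98.3  15.5]
ball 3 [198.1 113.1] 179 [484.9 104.   15.5]
ball 3 [201.6 131. ] 169 [507.9 107.5  15.5]
jar far 0 471 [ 607.5 -141.2] r [26.9 30.7] z 50.0
jar near 0 496 [ 514.8 -256.4] r [27.1 30.7] z 49.8
jar far 1 614 [ 607.6 -141.2] r [27.  30.7] z 50.0
jar near 1 674 [ 515.1 -256.6] r [26.8 30.5] z 49.9
```

```bash
cat >> h.py <<'E'
TRAY=np.array([534.6,112.1]); TY=.173; U=np.array([np.cos(TY),np.sin(TY)]); END=TRAY-92*U
GRIP0=np.array([511.3,308.7,83.]); Y0=.2246; JA=np.array([607.5,-141.2]); JB=np.array([515.,-256.5])
TCPO=np.array([45,0,140.])            # TCP in spoon frame
def tcp(pt,ref,yaw,p=0):
    "TCP pose putting spoon-frame point ref at world pt"
    r=pose(yaw,p); S=r*T0.inv(); return np.asarray(pt,float)+S.apply(TCPO-np.asarray(ref,float)), r.as_quat()
TIP=np.array([-12,0,1.]); ORG=np.zeros(3)
E
python3 - <<'E'
from h import *
for n,J in(("A",JA),("B",JB)):
  for yaw in (0,np.arctan2(J[1],J[0])):
    e=np.array([np.cos(yaw),np.sin(yaw)])
    print(n,round(yaw,2),[None if bot.solve_ik(*tcp([*(J+8*e),55],TIP,yaw,p)) is None else bot.solve_ik(*tcp([*(J+8*e),55],TIP,yaw,p)).round(2) for p in(0,.5,1.,1.2)])
print([bot.solve_ik(*tcp([*(END+s*U),7],ORG,TY)).round(2) for s in(112,50,30)])
q=pose(Y0).as_quat(); g=GRIP0+[0,0,60]
bot.movep(g+[0,0,90],q); bot.grip(45,30); bot.move_l(g,speed=120)
bot.grip(5,30); o=bot.observe(); print("grip",o["width"],o["position"]-g,o["ft_force"].round(1))
bot.move_l(g+[0,0,80],speed=120); bot.pause(.2); p,d,c=snap("wrist","g"); o=bot.observe(); print(o["width"],o["ft_force"].round(1),o["t"])
cv2.imwrite("pics/g2.png",cv2.resize(p[60:300,150:450],None,fx=2,fy=2,interpolation=cv2.INTER_CUBIC))
E
```

```text
A 0 [array([-0.22,  0.56,  1.42, -0.  ,  1.16, -1.79]), array([-0.31,  0.31,  1.92,  0.34,  0.46, -2.15]), array([-0.46,  0.31,  2.37,  2.44,  0.62,  1.91]), array([-0.52,  0.47,  2.53,  2.58,  1.08,  1.65])]
A -0.23 [array([-0.25,  0.56,  1.42, -0.  ,  1.16, -1.59]), array([-0.25,  0.3 ,  1.92,  0.03,  0.41, -1.62]), array([-0.26,  0.3 ,  2.4 ,  3.09,  0.56,  1.6 ]), array([-0.27,  0.47,  2.57,  3.1 ,  1.1 ,  1.58])]
B 0 [array([-0.43,  0.48,  1.56, -0.  ,  1.1 , -2.01]), None, array([-0.9 ,  0.31,  2.38,  1.92,  0.77,  2.07]), array([-1.01,  0.47,  2.51,  2.07,  1.12,  1.72])]
B -0.46 [array([-0.48,  0.49,  1.55, -0.  ,  1.1 , -1.59]), array([-0.49,  0.24,  2.03,  0.03,  0.38, -1.62]), array([-0.5 ,  0.25,  2.51,  3.08,  0.62,  1.6 ]), None]
[array([ 0.18,  0.5 ,  1.68, -0.  ,  0.97, -1.56]), array([ 0.19,  0.41,  1.83, -0.  ,  0.9 , -1.56]), array([ 0.19,  0.39,  1.87, -0.  ,  0.88, -1.56])]
grip 13.488173939543035 [0.06438233 0.07919758 0.22192641] [-0.5 -0.3  1.9]
13.818151193225031 [-0.1  0.2 -1.5] 12.95
```

View pics/g2.png

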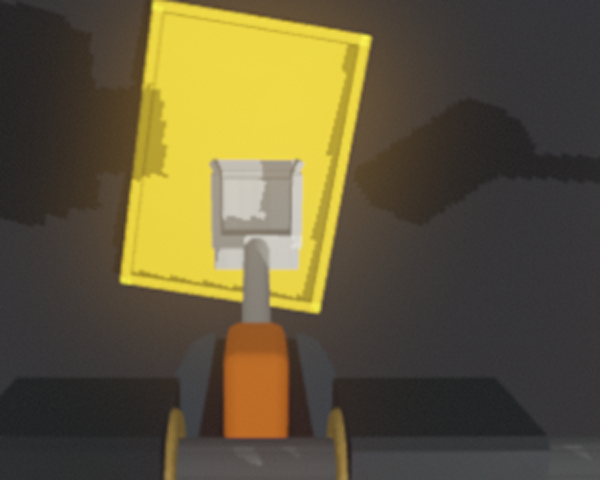

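```bash
python3 - <<'E'
from h import *
p,d,c=snap("wrist"); o=bot.observe(); r=R.from_quat(o["eef_rot"]); S=r*T0.inv()
ok=(d>0); ok[230:]=0; uv=np.argwhere(ok)[:,::-1].astype(float); P=depthpts(c,uv,d)
L=S.inv().apply(P-o["position"])+TCPO
for lo,hi in((12,18),(0.2,4),(-4,18)):
    s=(L[:,2]>lo)&(L[:,2]<hi)&(abs(L[:,1])<30)&(abs(L[:,0])<34); print(lo,s.sum(),np.percentile(L[s],[1,50,99],axis=0).round(1).tolist())
def chain(J,yaw,n=12,back=8,z=55,pm=1.1):
    e=np.array([np.cos(yaw),np.sin(yaw)]); q0=None; mx=0; 
    for p in np.linspace(0,pm,n+1):
        q=bot.solve_ik(*tcp([*(J+back*e),z],TIP,yaw,p))
        if q is None: return None,round(p,2)
        if q0 is not None: mx=max(mx,abs(q-q0).max())
        else: s=q
        q0=q
    return s.round(2),q0.round(2),round(mx,2)
for n,J in(("A",JA),("B",JB)):
    for yd in range(-260,90,20): print(n,yd,*chain(J,np.radians(yd)))
E
```

```text
12 651 [[-11.0, -14.6, 12.2], [8.6, -1.0, 14.9], [14.3, 13.3, 17.3]]
0.2 1499 [[-11.4, -13.7, 0.4], [2.7, -1.1, 2.0], [24.2, 12.2, 3.8]]
-4 2317 [[-11.4, -14.5, 0.4], [4.1, -0.4, 2.5], [24.0, 13.1, 16.5]]
A -260 None 0.0
A -240 [-0.17  0.41  1.69 -0.    1.04  2.45] [-0.51  0.99  0.96  0.57  2.15  2.17] 0.1
A -220 [-0.2   0.39  1.73 -0.    1.03  2.07] [-0.4   1.08  0.75  0.38  2.36  1.99] 0.12
A -200 [-0.23  0.38  1.75 -0.    1.02  1.68] [-0.28  1.14  0.63  0.1   2.48  1.68] 0.13
A -180 [-0.28  0.38  1.74 -0.    1.02  1.3 ] [-0.16  1.13  0.65 -0.23  2.45  1.32] 0.13
A -160 [-0.31  0.39  1.72 -0.    1.03  0.91] [-0.05  1.06  0.8  -0.47  2.29  1.06] 0.11
A -140 [-0.34  0.41  1.68 -0.    1.05  0.54] [ 0.06  0.96  1.03 -0.64  2.06  0.91] 0.09
A -120 [-0.35  0.44  1.63 -0.    1.07  0.17] [ 0.16  0.84  1.3  -0.79  1.8   0.84] 0.1
A -100 [-0.35  0.48  1.57 -0.    1.09 -0.18] [ 0.24  0.72  1.58 -0.96  1.53  0.82] 0.11
A -80 [-0.34  0.51  1.52 -0.    1.12 -0.51] [ 0.28  0.61  1.86 -1.18  1.27  0.86] 0.13
A -60 None 0.92
A -40 None 0.82
A -20 None 0.73
A 0 None 0.64
A 20 None 0.46
A 40 None 0.1
[... 183 characters left out ...]
56  1.02  0.89  0.17  2.32  1.75] 0.13
B -200 [-0.5   0.31  1.86 -0.    0.98  1.42] [-0.43  1.03  0.87 -0.11  2.34  1.46] 0.13
B -180 [-0.54  0.32  1.84 -0.    0.99  1.03] [-0.31  0.99  0.96 -0.35  2.24  1.2 ] 0.12
B -160 [-0.57  0.34  1.81 -0.    1.    0.65] [-0.19  0.92  1.13 -0.55  2.06  1.03] 0.09
B -140 [-0.59  0.37  1.76 -0.    1.01  0.28] [-0.08  0.82  1.36 -0.71  1.84  0.93] 0.11
B -120 [-0.6   0.4   1.71 -0.    1.04 -0.07] [ 0.01  0.71  1.61 -0.87  1.6   0.89] 0.12
B -100 [-0.59  0.43  1.66 -0.    1.06 -0.41] [ 0.08  0.6   1.87 -1.08  1.35  0.91] 0.13
B -80 None 1.1
B -60 None 0.82
B -40 None 0.73
B -20 None 0.73
B 0 None 0.55
B 20 None 0.28
B 40 None 0.0
B 60 None 0.0
B 80 None 0.0
```

```bash
cat >> h.py <<'E'
def view(f):
    bot.pause(.15); p,d,c=snap("wrist"); cv2.imwrite(f"pics/{f}.png",cv2.resize(p[20:270,130:430],None,fx=2,fy=2,interpolation=cv2.INTER_CUBIC)); return p,d,c
def scoop(s0,s1,push=5):
    a,q=tcp([*(END+s0*U),7],ORG,TY)
    bot.move_l(a+[0,0,70],q,speed=220); bot.move_l(a+[0,0,6],speed=120)
    hit=bot.move_l(a-[0,0,3],speed=12,contact_N=2); o=bot.observe(); z=o["position"][2]; print("floor",hit,z-a[2],o["ft_force"].round(1))
    z=z+.3 if hit else a[2]
    b,_=tcp([*(END+s1*U),7],ORG,TY); a[2]=b[2]=z
    bot.move_l(a,speed=20); m=(s0-s1-20)/(s0-s1); f0=bot.observe()["ft_force"]
    print("push1",bot.move_l(a+m*(b-a),speed=40,contact_N=push),(bot.observe()["ft_force"]-f0).round(1))
    h=bot.move_l(b,speed=15,contact_N=push); o=bot.observe(); print("push2",h,"left",np.linalg.norm(o["position"]-b).round(2),(o["ft_force"]-f0).round(1),o["t"])
E
python3 - <<'E'
from h import *
scoop(112,50)
view("s1"); print(bot.observe()["t"])
E
```

```text
floor True 0.17610338474693776 [0.5 0.5 3. ]
push1 False [ 0.6  1.  -1.5]
push2 False left 0.1 [ 0.1  0.3 -1.2] 18.2417
18.4417
```

View pics/s1.png

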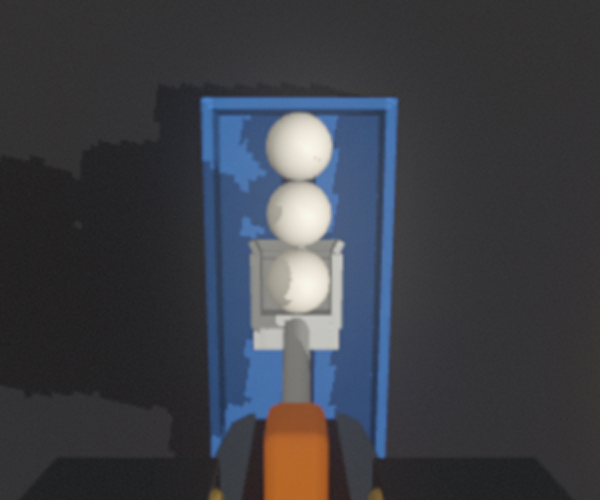

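```bash
cat >> h.py <<'E'
def ballin():
    "height and place of the topmost thing in the pocket, spoon frame"
    p,d,c=snap("wrist"); o=bot.observe(); S=R.from_quat(o["eef_rot"])*T0.inv()
    ok=(d>0); ok[230:]=0; uv=np.argwhere(ok)[:,::-1].astype(float); L=S.inv().apply(depthpts(c,uv,d)-o["position"])+TCPO
    s=(abs(L[:,1])<8)&(abs(L[:,0]-1)<8); z=L[s]; m=z[:,2]>np.percentile(z[:,2],85); print("pocket top z",np.percentile(z[:,2],[50,97]).round(1),"at",z[m].mean(0).round(1)); return np.percentile(z[:,2],97)
def lift():
    o=bot.observe()["position"]; bot.move_l(o+[0,0,12],speed=30); h=ballin()
    if h>18: bot.move_l(o+[0,0,75],speed=100)
    return h
def dose(J,yaw,up=1,back=8,z=54):
    e=np.array([np.cos(yaw),np.sin(yaw)]); t=np.array([*(J+back*e),z])
    a,q=tcp(t+[0,0,25],TIP,yaw); bot.move_l(a,q,speed=150); bot.move_l(tcp(t,TIP,yaw)[0],speed=60)
    ballin()
    for p in (.25,.5,.75,1.0,1.1): bot.move_l(*tcp(t,TIP,yaw,p),speed=90)
    bot.pause(.5)
    for p in (.75,.4,0): bot.move_l(*tcp(t+[0,0,8],TIP,yaw,p),speed=150)
    bot.move_l(tcp(t+[0,0,40],TIP,yaw)[0],speed=120); ballin(); print("t",bot.observe()["t"])
E
python3 - <<'E'
from h import *
if lift()>18:
    ballin(); dose(JA,np.radians(-120)); view("d1")
E
```

```text
pocket top z [19.8 22.6] at [-0.1 -0.1 22.2]
pocket top z [19.9 22.6] at [ 0.5 -0.1 22.2]
pocket top z [19.3 21.9] at [ 0.4  0.7 21.6]
pocket top z [2.7 4.3] at [-1.  -0.1  4. ]
t 28.0333
```

View pics/d1.png

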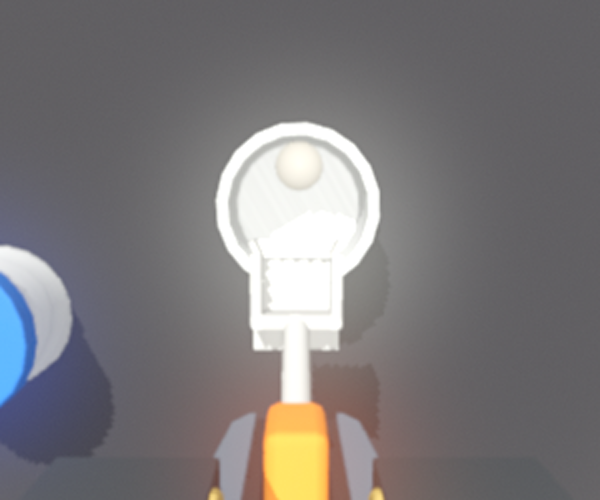

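```bash
cat >> h.py <<'E'
def injar(names=("wrist",)):
    for n in names:
        p,d,c=snap(n); ok=d>0; uv=np.argwhere(ok)[:,::-1].astype(float); P=depthpts(c,uv,d)
        for j,J in(("A",JA),("B",JB)):
            s=(np.hypot(*(P[:,:2]-J).T)<22)&(P[:,2]<46); rim=(np.hypot(*(P[:,:2]-J).T)<45)&(abs(P[:,2]-50)<3)
            h=s&(P[:,2]>14); print(n,j,s.sum(),"z pct",np.percentile(P[s,2],[5,50,95]).round(1) if s.any() else "","hump",h.sum(),P[h].mean(0).round(1) if h.any() else "","rim",P[rim].mean(0).round(1) if rim.any() else "")
E
python3 -c "
from h import *
injar(('wrist','top'))"
```

```text
wrist A 1796 z pct [ 5.   6.5 25. ] hump 347 [ 615.6 -128.4   23.2] rim [ 611.8 -134.3   49.9]
wrist B 0 z pct  hump 0  rim [ 509.5 -283.9   49.5]
top A 145 z pct [ 2.4  7.9 25. ] hump 29 [ 614.9 -129.2   22.2] rim [ 608.9 -134.2   49.8]
top B 0 z pct  hump 0  rim
```

```bash
python3 - <<'E'
from h import *
scoop(85,30)
if lift()>18:
    ballin(); dose(JB,np.radians(-120)); view("d2"); injar(("wrist","top"))
else: view("fail")
E
```

```text
floor True 0.14824439330089945 [-0.1  0.4  4.8]
push1 False [ 0.1  1.  -2.9]
push2 False left 0.11 [-0.6  0.9 -1.9] 34.7333
pocket top z [19.9 22.5] at [ 0.5  0.1 22.2]
pocket top z [19.9 22.6] at [ 0.2 -0.1 22.2]
pocket top z [19.3 21.9] at [ 0.1  1.1 21.6]
pocket top z [2.7 4.3] at [-0.2  0.2  3.9]
t 44.8917
wrist A 0 z pct  hump 0  rim 
wrist B 1787 z pct [ 5.1  6.5 25. ] hump 357 [ 523.2 -243.9   23.3] rim [ 518.7 -249.8   50. ]
top A 151 z pct [ 1.9  7.3 26.6] hump 30 [ 614.3 -129.7   22.7] rim [ 609.2 -141.7   49.9]
top B 152 z pct [ 1.1  7.5 23.9] hump 25 [ 523.3 -244.    23. ] rim [ 517.6 -254.    50.2]
```

```bash
ls -t pics|head -2
```

```text
d2.png
d1.png
```

```bash
python3 - <<'E'
from h import *
q=pose(Y0).as_quat(); g=GRIP0+[0,0,60]
bot.move_l(g+[0,0,80],q,speed=200); bot.move_l(g+[0,0,6],speed=100)
h=bot.move_l(g-[0,0,2],speed=10,contact_N=2); o=bot.observe(); print(h,o["position"]-g,o["ft_force"].round(1))
if h: bot.move_l(o["position"]+[0,0,.2],speed=20)
bot.pause(.2); bot.grip(40); bot.pause(.2); bot.move_l(g+[0,0,130],speed=150)
bot.pause(.2); p,d,c=snap("wrist","end"); injar(("top",)); p,d,c=snap("top","topend"); cv2.imwrite("pics/topc.png",cv2.resize(p[130:270,100:430],None,fx=2.4,fy=2.4)); print(bot.observe()["t"])
cv2.imwrite("pics/endc.png",np.vstack([cv2.resize(cv2.imread("pics/end.png"),(448,336)), cv2.resize(p[140:240,110:290],(448,249))]))
E
```

```text
True [0.03136604 0.02848658 0.1548022 ] [-0.7 -0.4  5.1]
top A 151 z pct [ 1.9  7.4 25.8] hump 28 [ 615.4 -128.5   23.3] rim [ 606.5 -142.1   49.9]
top B 151 z pct [ 0.9  6.9 24. ] hump 24 [ 523.3 -243.5   22.8] rim [ 517.8 -257.9   49.9]
52.5417
```

View pics/endc.png

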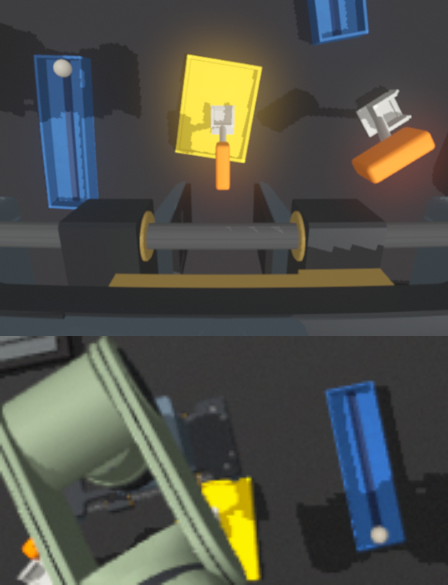

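The picture shows the spoon standing in the yellow dish at (222,120) and released. One ball is left in the tray at (62,68). Each jar holds a ball and stands where it did.

```bash
python3 -c "
from workcell import bot
print(bot.job_done(), bot.observe()['t'])"
```

```text
the job is handed in; nothing more can be done
the job is handed in; nothing more can be done
```

The job is done and handed in at about 52.5 s of the 72 s allowed. I took the smaller spoon from the dish and scooped two balls, tipping one into each open jar. I then stood the spoon back in its original place and let go.

**Balls:** Top-camera depth showed a ball inside each jar, with its top about 25 mm up. The last picture shows the third ball alone at the near end of the tray.

**Jars:** Jar rims were within about 3 mm of where I first measured them. That is about one top-camera pixel, so I saw no sign they moved.

**Spoon:** The last picture shows it upright in the dish and clear of the open fingers. It touched down 0.2 mm above the height I expected.

**Forces:** The wrist forces I printed stayed around 5 N or less. I did not log them through every move.

**Not checked:** I did not re-measure the capped jar, loose cap and amber bottle at the end. The planned path kept the arm clear of them. No check failed or disagreed.

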